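# Load the block heater from the cup carrier

### The job

Four clean steel sample cups stand in the three-place carrier, the tall one slipped inside the wide one to save a place. Pull that pair apart and move all four cups over to the block heater: each one goes into the insert whose bore is made for its diameter, right down on the bore's floor, so that all four inserts are filled. Keep the cups upright; none may tip over on the way.

Things in the scene. Friction and masses are not known exactly. Their poses are not given: they have to be found in the camera images.
- cup_wide_c (a point): wide steel sample cup: plain round, straight-sided, open at the top, 58 mm outside diameter, 50 mm high, wall 2.5 mm, bottom 3 mm thick. The point is on its axis, half-way up (25 mm above its underside); z is its axis, up when upright. The low, wide cup; at the start it stands in one of the carrier's places with the tall cup standing inside it. Grip it across the outside, near the top.
- cup_tall_c (a point): tall steel sample cup: plain round, straight-sided, open at the top, 46 mm outside diameter, 85 mm high, wall 2.5 mm, bottom 3 mm thick. The point is on its axis, half-way up (42.5 mm above its underside); z is its axis, up when upright. The tallest cup; at the start it stands inside the wide cup (3.5 mm play all round) and sticks out 38 mm above the wide cup's rim. Grip it across the outside, near the top.
- cup_medium_c (a point): medium steel sample cup: plain round, straight-sided, open at the top, 35 mm outside diameter, 65 mm high, wall 2.5 mm, bottom 3 mm thick. The point is on its axis, half-way up (32.5 mm above its underside); z is its axis, up when upright. At the start it stands alone in one place of the carrier. Grip it across the outside, near the top.
- cup_small_c (a point): small steel sample cup: plain round, straight-sided, open at the top, 24 mm outside diameter, 55 mm high, wall 2.5 mm, bottom 3 mm thick. The point is on its axis, half-way up (27.5 mm above its underside); z is its axis, up when upright. The slimmest cup; at the start it stands alone in one place of the carrier. Grip it across the outside, near the top.
- bore_wide (a point): bore for the wide cup: round blind hole of 65 mm diameter and 20 mm depth in an 80 x 80 mm aluminium insert block of the heater, its mouth widened by a 3 mm chamfer; the block's top is 20 mm above this point. The point is the centre of the bore's flat floor, z up. The four insert blocks stand in a row (84 mm from centre to centre) along this point's y axis, in any order, on the fixed grey heater; x runs across the row, away from the heater's lower black control panel.
- bore_tall (a point): bore for the tall cup: round blind hole of 53 mm diameter and 20 mm depth in an 80 x 80 mm aluminium insert block of the heater, its mouth widened by a 3 mm chamfer; the block's top is 20 mm above this point. The point is the centre of the bore's flat floor, z up. The four insert blocks stand in a row (84 mm from centre to centre) along this point's y axis, in any order, on the fixed grey heater; x runs across the row, away from the heater's lower black control panel.
- bore_medium (a point): bore for the medium cup: round blind hole of 42 mm diameter and 20 mm depth in an 80 x 80 mm aluminium insert block of the heater, its mouth widened by a 3 mm chamfer; the block's top is 20 mm above this point. The point is the centre of the bore's flat floor, z up. The four insert blocks stand in a row (84 mm from centre to centre) along this point's y axis, in any order, on the fixed grey heater; x runs across the row, away from the heater's lower black control panel.
- bore_small (a point): bore for the small cup: round blind hole of 31 mm diameter and 20 mm depth in an 80 x 80 mm aluminium insert block of the heater, its mouth widened by a 3 mm chamfer; the block's top is 20 mm above this point. The point is the centre of the bore's flat floor, z up. The four insert blocks stand in a row (84 mm from centre to centre) along this point's y axis, in any order, on the fixed grey heater; x runs across the row, away from the heater's lower black control panel.
- carrier: fixed grey plastic tray with three square places in a row along its y axis (88 mm from centre to centre), 268 x 94 mm, with walls and dividers 16 mm high and a floor (black rubber mat) 5 mm above the bench, on which the cups stand. Origin: centre of its underside, on the bench; x runs across the row. Fingers that close across the row (along x), here and at the heater, meet no neighbouring cup.
There are look-alikes about, which are no part of the job. What is shaped like the part that bears cup_medium_c but red is not meant.

How it is judged:
By the outcome, as a careful person would: the job done as asked, in the order asked, and still so for the second after the job is handed in, with the robot touching nothing.
It also fails if it takes over 115 s, if anything falls off the work surface, if the arm or the gripper's body presses on something with over 40 N, if the wrist force passes 120 N, or if a joint passes its speed limit or range.

### The arm

A 6-joint arm with a two-finger parallel gripper is mounted at the origin on a cart in front of the work surface, level with it; the furniture and walls round the work are solid. World frame = base frame: x ahead of the robot, y to its left, z up, the work surface at z = 0. Lengths are in m, angles in rad, forces in N, time in s.
With the tool pointing down it reaches from about 0.3 to 0.775 m from the base axis. Payload 14.6 kg.
Tool frame: the origin (TCP) lies at the very end of the fingers, on their centre line; the grasp point (between the pads) lies 19 mm behind it; z points along the fingers, y is the line along which they close (so a half turn about z gives the same grasp; the last joint's range is limited). The gripper opens to 94 mm and grips with 3 to 60 N. Pads are 16 mm wide; open, the fingers measure 119 mm over their backs; the gripper's body (75 mm by 177 mm) begins 78 mm behind the grasp point.
Start: joints at [-1.246, 0.3, 1.521, -0, 1.321, -0.067], TCP at [0.21, -0.508, 0.205] pointing down, gripper open.
Joint ranges: [-3.03, 3.03], [-0.79, 2.21], [0.23, 2.52], [-1.04, 4.18], [0, 3.07], [-2.55, 2.55]. Speed limits (rad/s): [2.22, 2.22, 2.57, 3.14, 3.14, 3.14].

### API

Orientations are given as [roll, pitch, yaw] about the fixed x, y, z axes, in that order (R = Rz(yaw) Ry(pitch) Rx(roll)).
In Python, from station import * gives the robot as it stands.
- The arm moves only by the tool jog_arm, never from a script. Its argument "rows" is a list of rows, each a list of 3 entries, a list of its own where there are three numbers: the shift along the tool's x, y, z in m, then the turn about the tool's z in degrees, then the finger opening in m, from 0 to 0.094. A call has 1 to 12 rows; each row shifts and turns the commanded pose from where the row before left it, along the tool's axes as they then stand; what a row does not reach is not made up. A row lasts 1/12 s, in which the tool goes at most 41.7 mm and 7.16 degrees, less where a joint would pass 70% of its speed; a pose out of reach is approached as far as the arm can. A call is refused whole if a number of a shift passes 0.0417 or a number of a turn 7.16, either way. A call with a gripper value outside its range is refused whole. The fingers move at their own pace and stop on an object; "squeeze" is the grip in N (left out, the last holds). Time passes only in rows, so rows that do not move let the fingers close. It gives the time, the measured TCP pose, the force, the opening and the grip force at its end, in the units of the state.
- get_obs(): the state, without advancing time (a new reading comes with each control period).
- camera(name): name is "side" or "top" or "wrist"; returns a dict with "image" (420x560x3 uint8, red, green, blue), "range_z" (420x560 float32, m along the optical axis (not along the pixel's ray), 0 where there is no reading), "K" (3x3 intrinsics, pixels), "world_from_camera" (4x4, takes a point from camera to world coordinates); the wrist camera has in their place "T_tool_cam" (4x4, takes a point from camera to tool coordinates, whose origin is the TCP and whose axes are the flange's). Camera axes: x right, y up, looking along -z (the intrinsics and any distortion apply to the point x, -y, -z); pixel columns grow to the right and rows downward; lengths in m; the calibration is good to about 2 mm. A picture is of the moment at which its call begins: read the wrist's pose just before it.
- hand_in(): hands the job in; it is judged then, once.
Trained networks look in a picture, given as the dict that the camera call returned (one of the last four; its "shot" number tells which), for a name from the list of things; names that differ only in an ending like _2 or _b are one class to them, and where a whole thing is asked for, a point or a joint stands for the part that bears it (a point fixed in the world has none). Each returns a list of dicts, best first, with "p" (0 to 1); they miss things now and then, are a little off and sometimes report something else, mostly with a low value. They report only what shows in the picture. A call takes as long as a camera call. They do not tell look-alikes from the thing itself.
- search_frame(label, picture): "at" ([column, row] as shares, 0 to 1, of the picture: columns of its width, rows of its height, amid what is visible of it).
- spot_point(label, picture): "at" ([column, row] as shares, 0 to 1, of the picture: columns of its width, rows of its height: a listed point, or the origin of a listed thing).
The state is a dict: "time_s": time; "qpos": joint angles; "joint_vel": joint speeds; "tau": joint torques, N m; "ee_pos": TCP position; "eef_rot": TCP orientation; "force": force on the tool from outside, world axes, zero at the start; "moment": the same for the moment, N m; "grip_width": finger opening in m; "grip_force": force on a finger pad.
Only numpy, scipy, OpenCV 4.12 (cv2) and the standard library are available. Lean on these libraries where they do the work, as an engineer would, in place of code of your own. Each camera call takes 0.05 s, during which the arm holds its last target. There are 200 camera calls.

## Working session

There is one attempt and no reset: what is moved stays moved. The work goes in short steps, Python scripts to look and compute and a tool call to move; the robot and the scene stay as the last step left them, time stands still between calls to the robot, and variables do not carry over. Pictures are saved under pics/ and viewed, at most 14 in all, crops included, and the job is handed in when it is done.

Besides the shell and the picture viewer there is one more tool, called by a JSON object that holds its "method" and its "body", one argument or row to a line. jog_arm: Moves the arm, as the interface text tells. Its arguments: {"type":"object","properties":{"rows":{"type":"array","items":{"type":"array"}},"squeeze":{"type":"number"}},"required":["rows"]}

```bash
ls; mkdir -p pics
cat > h.py <<'E'
from station import *
import numpy as np, cv2
from scipy.spatial.transform import Rotation as R
def wfc(p,o=None):
    if 'world_from_camera' in p: return np.array(p['world_from_camera'])
    T=np.eye(4);T[:3,:3]=R.from_euler('xyz',o['eef_rot']).as_matrix();T[:3,3]=o['ee_pos']
    return T@np.array(p['T_tool_cam'])
def cloud(p,o=None):
    z=p['range_z'];K=np.array(p['K']);h,w=z.shape
    u,v=np.meshgrid(np.arange(w),np.arange(h))
    P=np.stack([(u-K[0,2])/K[0,0]*z,-(v-K[1,2])/K[1,1]*z,-z,np.ones_like(z)],-1)
    return (P@wfc(p,o).T)[...,:3]
def save(p,n): cv2.imwrite('pics/'+n+'.png',p['image'][...,::-1])
E
python3 - <<'E'
from h import *
o=get_obs();print(o['ee_pos'],o['eef_rot'],o['time_s'])
ims=[]
for c in ['top','side']:
    p=camera(c);save(p,c+'0');C=cloud(p);np.savez(''+c+'.npz',C=C,im=p['image'])
    print(c,[k for k in p],np.array(p['K']).round(1).tolist(),wfc(p).round(3).tolist())
    for l in ['cup_wide_c','cup_tall_c','cup_medium_c','cup_small_c','bore_wide','bore_tall','bore_medium','bore_small','carrier']:
        r=spot_point(l,p)[:3]
        print(l,[(round(d['p'],2),[round(d['at'][0]*560),round(d['at'][1]*420)],C[min(419,int(d['at'][1]*420)),min(559,int(d['at'][0]*560))].round(3).tolist()) for d in r])
E
```

```text
pics
[ 0.20993244 -0.50808082  0.20490661] [-3.14048858e+00 -6.84238073e-05  3.91819906e-01] 0.0
top ['image', 'range_z', 'K', 'world_from_camera', 'shot'] [[407.3, 0.0, 278.6], [0.0, 407.3, 209.7], [0.0, 0.0, 1.0]] [[-0.012, 0.996, -0.084, 0.294], [-1.0, -0.012, -0.0, 0.001], [-0.001, 0.084, 0.996, 1.302], [0.0, 0.0, 0.0, 1.0]]
cup_wide_c [(0.6, [329, 180], [0.499, -0.158, 0.01])]
cup_tall_c []
cup_medium_c [(0.72, [354, 226], [0.345, -0.227, 0.064]), (0.7, [326, 235], [0.323, -0.146, 0.002]), (0.67, [358, 187], [0.472, -0.251, 0.008])]
cup_small_c [(0.55, [382, 191], [0.456, -0.318, 0.055]), (0.42, [329, 182], [0.492, -0.158, 0.013])]
bore_wide [(0.87, [239, 183], [0.486, 0.123, 0.053]), (0.68, [357, 185], [0.48, -0.245, 0.023])]
bore_tall [(0.76, [208, 186], [0.477, 0.221, 0.056])]
bore_medium [(0.57, [156, 197], [0.443, 0.38, 0.052])]
bore_small [(0.89, [183, 187], [0.473, 0.297, 0.049])]
carrier [(0.67, [356, 187], [0.473, -0.245, 0.005])]
side ['image', 'range_z', 'K', 'world_from_camera', 'shot'] [[499.4, 0.0, 271.3], [0.0, 499.4, 198.3], [0.0, 0.0, 1.0]] [[0.987, 0.098, -0.127, 0.246], [-0.16, 0.661, -0.733, -0.915], [0.012, 0.744, 0.668, 0.891], [0.0, 0.0, 0.0, 1.0]]
cup_wide_c [(0.59, [321, 251], [0.246, -0.915, 0.891])]
cup_tall_c [(0.56, [320, 240], [0.483, -0.178, 0.08])]
cup_medium_c [(0.86, [261, 282], [0.34, -0.263, 0.068]), (0.81, [314, 277], [0.455, -0.258, 0.056]), (0.56, [243, 248], [0.312, -0.166, 0.069])]
cup_small_c []
bore_wide [(0.87, [291, 168], [0.475, 0.12, 0.054])]
bore_tall [(0.88, [283, 150], [0.462, 0.173, 0.074])]
bore_medium [(0.69, [267, 118], [0.447, 0.343, 0.073])]
bore_small [(0.71, [276, 131], [0.462, 0.267, 0.073]), (0.64, [314, 278], [0.456, -0.257, 0.051])]
carrier [(0.79, [319, 290], [0.469, -0.261, 0.01])]
```

Run:
```python
import cv2
a=cv2.imread('pics/top0.png')[140:290,120:420];cv2.imwrite('pics/top0c.png',cv2.resize(a,None,fx=2.6,fy=2.6,interpolation=cv2.INTER_CUBIC))
a=cv2.imread('pics/side0.png')[60:360,180:450];cv2.imwrite('pics/side0c.png',cv2.resize(a,None,fx=2,fy=2,interpolation=cv2.INTER_CUBIC))
```

```text
(no output)
```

View pics/top0c.png

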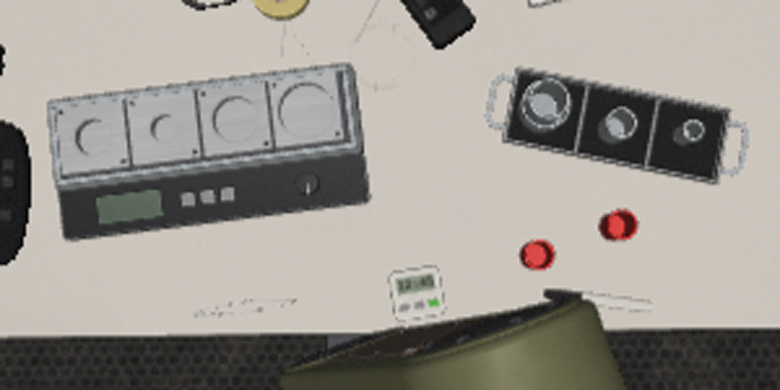

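View pics/side0c.png

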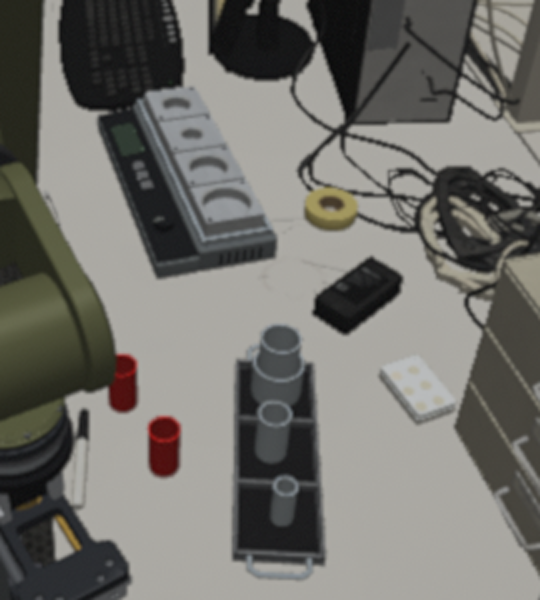

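The crops show the tray with the nested wide and tall pair at top-crop (546,103), the medium cup at (620,123) and the small cup at (692,130). The red look-alikes are at (537,254) and (618,225). The heater bores run from the tray side: wide (310,108), tall (238,118), small (163,127), medium (95,137).

Candidates for the medium cup are grey (620,123) in the tray, red (618,225) and red (537,254). I choose the grey one in the tray.

```bash
cat >> h.py <<'E'
from scipy.optimize import least_squares
def circ(P,r,it=4):
    # fit circle of radius r to xy points, robust
    f=lambda c:np.hypot(P[:,0]-c[0],P[:,1]-c[1])-r
    s=least_squares(f,P[:,:2].mean(0),loss='soft_l1',f_scale=.001)
    return s.x,np.median(abs(f(s.x)))
CUPS={'tall':(.093,.02175),'wide':(.055,.02775),'medium':(.070,.01625),'small':(.060,.01075)}
E
python3 - <<'E'
from h import *
for c in ['top','side']:
    d=np.load(c+'.npz');C=d['C'];print(c)
    for n,(zr,r),g in [(n,CUPS[n],g) for n,g in dict(tall=(.49,-.165),wide=(.49,-.165),medium=(.465,-.25),small=(.45,-.335)).items()]:
        m=(np.hypot(C[...,0]-g[0],C[...,1]-g[1])<.04)
        if n!='wide': m&=(C[...,2]>zr-.006)
        else: m&=(abs(C[...,2]-zr)<.005)
        P=C[m]
        if len(P)>8: print(n,len(P),P.mean(0).round(4),np.percentile(P[:,2],[5,50,95]).round(4),circ(P,r))
    m=(abs(C[...,0]-.46)<.08)&(abs(C[...,1]-.25)<.2)&(C[...,2]>.06)&(C[...,2]<.09)
    P=C[m];print(len(P),np.percentile(P[:,2],[5,50,95]).round(4))
    (cx,cy),wh,a=cv2.minAreaRect(P[:,:2].astype(np.float32)*1000);print('rect',cx,cy,wh,a)
E
```

```text
top
tall 56 [ 0.4926 -0.1585  0.0926] [0.0883 0.0921 0.0973] (array([ 0.48996791, -0.15623597]), np.float64(0.0008329917789868767))
wide 57 [ 0.4854 -0.1505  0.055 ] [0.0512 0.0551 0.0587] (array([ 0.49037687, -0.15771873]), np.float64(0.0010949554028847099))
medium 44 [ 0.4664 -0.2435  0.0693] [0.0647 0.0692 0.0736] (array([ 0.46453449, -0.24272196]), np.float64(0.001065956440271053))
small 30 [ 0.4564 -0.3302  0.0593] [0.0551 0.0591 0.0643] (array([ 0.45615186, -0.33004231]), np.float64(0.0009712235914396935))
2112 [0.065  0.0722 0.0765]
rect 469.61151123046875 250.36453247070312 (96.31871795654297, 345.1473693847656) 6.76198673248291
side
tall 119 [ 0.4897 -0.1575  0.0915] [0.0878 0.0914 0.0951] (array([ 0.48975422, -0.15815942]), np.float64(0.0009155006508227877))
wide 162 [ 0.4863 -0.1682  0.0548] [0.0512 0.0547 0.0587] (array([ 0.48983887, -0.15897474]), np.float64(0.0026210075707825582))
medium 101 [ 0.4637 -0.2451  0.0686] [0.0646 0.069  0.0724] (array([ 0.46372655, -0.24551999]), np.float64(0.0009951258952860045))
small 72 [ 0.4557 -0.3316  0.0591] [0.0548 0.0594 0.0621] (array([ 0.45565204, -0.33186707]), np.float64(0.0009001329879719053))
1688 [0.0626 0.0714 0.0746]
rect 469.62615966796875 250.2896728515625 (82.55042266845703, 338.8336181640625) 6.595343589782715
```

{"method": "jog_arm", "body": {
  "rows": [
    [[0,0,-0.01],7.07,0.094],
    [[0,0,-0.01],7.07,0.094],
    [[0,0,-0.01],7.07,0.094],
    [[0,0,-0.01],7.07,0.094],
    [[0,0,-0.01],7.07,0.094],
    [[0,0,0],7.07,0.094],
    [[0,0,0],7.07,0.094],
    [[0,0,0],7.07,0.094]
  ],
  "squeeze": 25
}}

```text
time_s: 1.67
ee_pos: [0.21, -0.5083, 0.2556]
eef_rot: [3.141, -0.0, -0.601]
force: [-0.1, -0.0, -0.4]
grip_width: 0.0939
grip_force: 0.0
```

```bash
cat >> h.py <<'E'
def to(x,y,z,yawdeg):
    o=get_obs();M=R.from_euler('xyz',o['eef_rot']).as_matrix()
    cur=np.degrees(o['eef_rot'][2])
    # shift expressed in tool frame after upright turn to the wanted yaw
    T=R.from_euler('xyz',[np.pi,0,np.radians(yawdeg)]).as_matrix()
    d=np.array([x,y,z])-o['ee_pos']
    print('t',round(o['time_s'],2),'pos',o['ee_pos'].round(4),'rpy',np.degrees(o['eef_rot']).round(2),'turn(tool)',round(-(yawdeg-cur),2),'shift now',(M.T@d).round(4),'shift after turn',(T.T@d).round(4),'F',np.round(o['force'],1),'w',round(o['grip_width'],4),round(o['grip_force'],1))
E
python3 -c "
from h import *
to(.49,-.157,.25,79)"
```

```text
t 1.67 pos [ 0.21   -0.5083  0.2556] rpy [ 1.7999e+02 -1.0000e-02 -3.4460e+01] turn(tool) -113.46 shift now [ 0.0321 -0.4481  0.0055] shift after turn [0.3983 0.2078 0.0056] F [-0.1 -0.  -0.4] w 0.0939 0.0
```

{"method": "jog_arm", "body": {
  "rows": [
    [[0,0,0],-7.1,0.094],
    [[0,0,0],-7.1,0.094],
    [[0,0,0],-7.1,0.094],
    [[0,0,0],-7.1,0.094],
    [[0,0,0],-7.1,0.094],
    [[0,0,0],-7.1,0.094],
    [[0,0,0],-7.1,0.094],
    [[0,0,0],-7.1,0.094],
    [[0,0,0],-7.1,0.094],
    [[0,0,0],-7.1,0.094],
    [[0,0,0],-7.1,0.094],
    [[0,0,0],-7.1,0.094]
  ]
}}

```text
time_s: 2.67
ee_pos: [0.21, -0.5083, 0.2555]
eef_rot: [3.142, -0.0, 0.898]
force: [0.7, 0.3, 0.2]
grip_width: 0.0939
grip_force: 0.0
```

{"method": "jog_arm", "body": {
  "rows": [
    [[0,0,0],-7.1,0.094],
    [[0,0,0],-7.1,0.094],
    [[0,0,0],-7.1,0.094],
    [[0,0,0],-7.0,0.094],
    [[0.036,0.0189,-0.002],0,0.094],
    [[0.036,0.0189,-0.002],0,0.094],
    [[0.036,0.0189,-0.002],0,0.094],
    [[0.036,0.0189,-0.002],0,0.094],
    [[0.036,0.0189,-0.002],0,0.094]
  ]
}}

```text
time_s: 3.42
ee_pos: [0.3368, -0.3471, 0.2657]
eef_rot: [3.141, 0.0, 1.385]
force: [1.1, -0.2, -0.0]
grip_width: 0.0941
grip_force: 0.0
```

Run:
```python
from h import *
to(.49,-.157,.25,79)
o=get_obs();p=camera('wrist');save(p,'w1');C=cloud(p,o)
print(np.array(p['T_tool_cam']).round(3).tolist())
print(C[::60,::80].round(3).tolist()[3])
```

```text
t 3.42 pos [ 0.3368 -0.3471  0.2657] rpy [1.7998e+02 1.0000e-02 7.9360e+01] turn(tool) 0.36 shift now [0.2152 0.1155 0.0157] shift after turn [0.2159 0.1141 0.0157] F [ 1.1 -0.2 -0. ] w 0.0941 0.0
[[-0.001, 0.971, 0.239, 0.069], [1.0, 0.001, 0.001, 0.0], [0.001, 0.239, -0.971, -0.179], [0.0, 0.0, 0.0, 1.0]]
[[-0.837, -0.282, -0.9], [-0.504, -0.344, -0.897], [-0.172, -0.406, -0.894], [0.286, -0.342, -0.0], [0.395, -0.363, 0.0], [0.505, -0.383, 0.0], [0.615, -0.404, -0.001]]
```

View pics/w1.png

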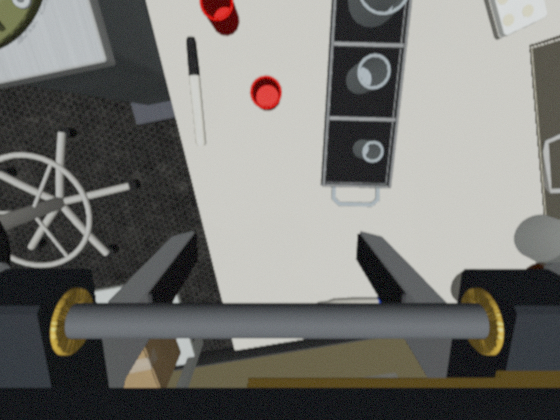

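The wrist view shows the tray with the small cup at (373,152), the medium cup at (374,70) and the nested pair at the top edge (380,5). The red look-alikes are outside it at (266,93) and (218,8). I'm moving on for a closer crop of the pair.

{"method": "jog_arm", "body": {
  "rows": [
    [[0.034,0.023,0],0,0.094],
    [[0.034,0.023,0],0,0.094],
    [[0.034,0.023,0],0,0.094],
    [[0.034,0.023,0],0,0.094],
    [[0,0.023,0],0,0.094],
    [[0,0,0],0,0.094]
  ]
}}

```text
time_s: 3.97
ee_pos: [0.4768, -0.2349, 0.265]
eef_rot: [3.142, -0.0, 1.389]
force: [-0.2, -0.1, -0.2]
grip_width: 0.0939
grip_force: 0.0
```

```bash
cat >> h.py <<'E'
GS=dict(tall=(.490,-.157),wide=(.490,-.158),medium=(.464,-.244),small=(.456,-.331))
def cups(C,names,G=GS):
    for n in names:
        zr,r=CUPS[n];g=G[n]
        m=(np.hypot(C[...,0]-g[0],C[...,1]-g[1])<r+.012)&(abs(C[...,2]-zr)<.005)
        P=C[m]
        if len(P)>20: print(n,len(P),np.median(P[:,2]).round(4),circ(P,r)[0].round(4),circ(P,r)[1].round(4))
E
python3 - <<'E'
from h import *
to(.49,-.157,.1,79)
o=get_obs();p=camera('wrist');C=cloud(p,o);cv2.imwrite('pics/w2.png',p['image'][...,::-1])
cups(C,GS)
E
```

```text
t 3.97 pos [ 0.4768 -0.2349  0.265 ] rpy [ 1.800e+02 -1.000e-02  7.959e+01] turn(tool) 0.59 shift now [ 0.079  -0.0012  0.165 ] shift after turn [ 0.079 -0.002  0.165] F [-0.2 -0.1 -0.2] w 0.0939 0.0
tall 439 0.0933 [ 0.4893 -0.1555] 0.0008
wide 420 0.0553 [ 0.4893 -0.1563] 0.0009
medium 256 0.0701 [ 0.4636 -0.2422] 0.0009
small 157 0.0601 [ 0.4554 -0.3286] 0.0007
```

View pics/w2.png

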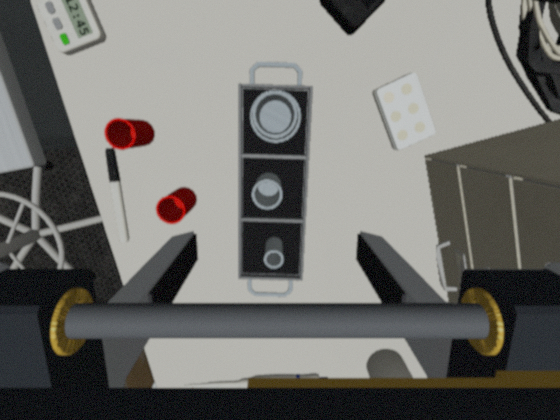

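The view shows the pair at (275,115), the medium cup at (267,190) and the small cup at (273,252) in the tray. The red cups at (125,133) and (175,205) are outside it, so the choice is confirmed.

{"method": "jog_arm", "body": {
  "rows": [
    [[0.04,-0.001,0],0,0.094],
    [[0.04,-0.001,0.01],0,0.094],
    [[0,0,0.04],0,0.094],
    [[0,0,0.04],0,0.094],
    [[0,0,0.04],0,0.094],
    [[0,0,0.04],0,0.094],
    [[0,0,0.031],0,0.094],
    [[0,0,0],0,0.094]
  ]
}}

```text
time_s: 4.68
ee_pos: [0.4832, -0.1568, 0.0593]
eef_rot: [-3.133, -0.002, 1.385]
force: [-0.3, -0.6, -0.7]
grip_width: 0.0939
grip_force: 0.0
```

{"method": "jog_arm", "body": {
  "rows": [
    [[0,0,0],0,0.03],
    [[0,0,0],0,0.03],
    [[0,0,0],0,0.03],
    [[0,0,0],0,0.03],
    [[0,0,0],0,0.03],
    [[0,0,0],0,0.03],
    [[0,0,0],0,0.03],
    [[0,0,0],0,0.03]
  ],
  "squeeze": 25
}}

```text
time_s: 5.35
ee_pos: [0.487, -0.1573, 0.0647]
eef_rot: [3.141, 0.0, 1.386]
force: [0.4, 0.8, 1.0]
grip_width: 0.0459
grip_force: 24.9
```

{"method": "jog_arm", "body": {
  "rows": [
    [[0,0,-0.01],0,0.03],
    [[0,0,-0.015],0,0.03],
    [[0,0,-0.02],0,0.03],
    [[0,0,-0.025],0,0.03],
    [[0,0,-0.03],0,0.03],
    [[0,0,-0.03],0,0.03],
    [[0,0,-0.02],0,0.03],
    [[0,0,0],0,0.03],
    [[0,0,0],0,0.03]
  ]
}}

```text
time_s: 6.1
ee_pos: [0.487, -0.1573, 0.2153]
eef_rot: [3.14, 0.0, 1.386]
force: [0.3, 0.4, -1.5]
grip_width: 0.0462
grip_force: 24.9
```

Run:
```python
from h import *
to(.4745,.2083,.22,96.7)
p=camera('side');C=cloud(p);cups(C,['wide'])
r=(p['image'][180:300,250:400,::-1]);cv2.imwrite('pics/s2.png',cv2.resize(r,None,fx=4,fy=4))
```

```text
t 6.1 pos [ 0.487  -0.1573  0.2153] rpy [1.7991e+02 2.0000e-02 7.9390e+01] turn(tool) -17.31 shift now [ 0.3571 -0.0796 -0.005 ] shift after turn [ 0.3646  0.0303 -0.0047] F [ 0.3  0.4 -1.5] w 0.0462 24.9
wide 131 0.0542 [ 0.4892 -0.1594] 0.001
```

View pics/s2.png

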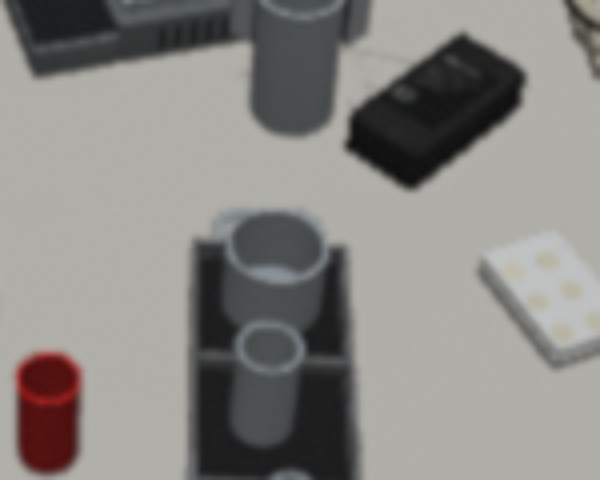

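The tall cup is out and held. The wide cup stands alone at crop (275,270).

{"method": "jog_arm", "body": {
  "rows": [
    [[0,0,0],-4.3,0.03],
    [[0,0,0],-4.3,0.03],
    [[0,0,0],-4.3,0.03],
    [[0.015,0.003,0],-4.4,0.03],
    [[0.03,0.004,0],0,0.03],
    [[0.038,0.004,0],0,0.03],
    [[0.038,0.004,0],0,0.03],
    [[0.038,0.004,0],0,0.03],
    [[0.038,0.004,0],0,0.03],
    [[0.038,0.004,0],0,0.03],
    [[0.03,0.004,0],0,0.03],
    [[0.015,0,0],0,0.03]
  ]
}}

```text
time_s: 7.15
ee_pos: [0.4853, 0.1272, 0.2128]
eef_rot: [-3.139, -0.0, 1.69]
force: [0.6, -1.0, -1.0]
grip_width: 0.0458
grip_force: 24.9
```

Run:
```python
from h import *
to(.4745,.2083,.22,96.7)
o=get_obs();p=camera('wrist');C=cloud(p,o);save(p,'w3');np.savez('w3.npz',C=C)
for l in ['bore_wide','bore_tall','bore_small','bore_medium']:
    print(l,[(round(d['p'],2),[round(d['at'][0]*560),round(d['at'][1]*420)],C[int(d['at'][1]*420),int(d['at'][0]*560)].round(4).tolist()) for d in spot_point(l,p)[:2]])
```

```text
t 7.15 pos [0.4853 0.1272 0.2128] rpy [-1.7984e+02 -1.0000e-02  9.6820e+01] turn(tool) 0.12 shift now [ 0.0818 -0.0011 -0.0071] shift after turn [ 0.0818 -0.0013 -0.0072] F [ 0.6 -1.  -1. ] w 0.0458 24.9
bore_wide [(0.65, [273, 192], [0.4799, 0.1516, 0.1734])]
bore_tall [(0.97, [278, 108], [0.475, 0.2142, 0.053])]
bore_small [(0.8, [277, 18], [0.4645, 0.2946, 0.0545])]
bore_medium []
```

View pics/w3.png

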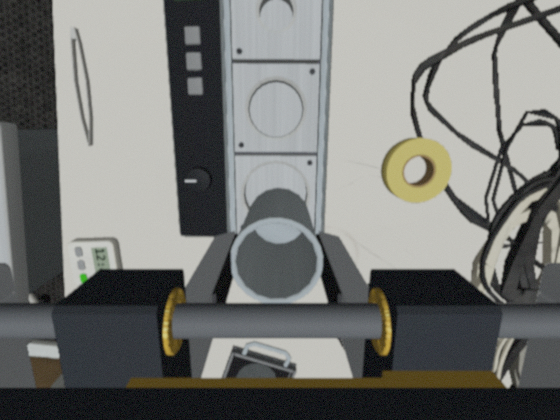

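The view shows the held cup at (277,260), the tall bore at (276,108), the small bore at (277,15) and the wide bore half hidden at (275,185).

```bash
cat >> h.py <<'E'
BR=dict(wide=.0325,tall=.0265,medium=.021,small=.0155)
def bore(C,n,g):
    rb=BR[n];d=np.hypot(C[...,0]-g[0],C[...,1]-g[1])
    top=np.median(C[...,2][(d>rb+.004)&(d<.045)&(abs(C[...,2]-.072)<.008)])
    fl=np.median(C[...,2][(d<rb-.004)&(C[...,2]<.065)])
    out=[]
    for dz in (.003,.006):   # hole outline in the image at depth dz below the top
        hole=((C[...,2]<top-dz)&(d<rb+.01)).astype(np.uint8)
        hole=cv2.morphologyEx(hole,cv2.MORPH_OPEN,np.ones((3,3),np.uint8))
        P=C[hole>0]
        k=cv2.findContours(hole,cv2.RETR_EXTERNAL,cv2.CHAIN_APPROX_NONE)[0]
        k=max(k,key=cv2.contourArea)[:,0]
        out.append((k,dz))
    return top,fl,out
def ray(p,o,k,z):
    K=np.array(p['K']);T=wfc(p,o)
    D=np.stack([(k[:,0]-K[0,2])/K[0,0],-(k[:,1]-K[1,2])/K[1,1],-np.ones(len(k))],-1)@T[:3,:3].T
    return T[:3,3]+D*((z-T[2,3])/D[:,2])[:,None]
def borefit(p,o,C,n,g):
    top,fl,out=bore(C,n,g)
    res=[]
    for k,dz in out:
        P=ray(p,o,k,top-dz*.5)
        s=least_squares(lambda q:np.hypot(P[:,0]-q[0],P[:,1]-q[1])-q[2],[*g,BR[n]+.002],loss='soft_l1',f_scale=.001)
        res.append((s.x.round(4).tolist(),round(float(np.median(abs(s.fun))),4)))
    print(n,'top',top.round(4),'floor',fl.round(4),res)
GB=dict(wide=(.4843,.1249),tall=(.4745,.2083),small=(.4647,.2917),medium=(.4549,.3751))
E
python3 - <<'E'
from h import *
o=get_obs();p=camera('wrist');C=cloud(p,o)
for n in ['tall','small','wide']: borefit(p,o,C,n,GB[n])
to(.4745,.2083,.17,96.7)
p=camera('top');C=cloud(p)
for n in ['tall','small','medium']: borefit(p,None,C,n,GB[n])
p=camera('side');C=cloud(p)
for n in ['tall','small','medium']: borefit(p,None,C,n,GB[n])
E
```

```text
tall top 0.0729 floor 0.0529 [([0.4739, 0.2109, 0.0259], 0.0003), ([0.4739, 0.2109, 0.0256], 0.0002)]
small top 0.0729 floor 0.053 [([0.4647, 0.2913, 0.0134], 0.0013), ([0.4647, 0.2917, 0.0133], 0.0013)]
wide top 0.0729 floor 0.0529 [([0.483, 0.1301, 0.0297], 0.0016), ([0.4827, 0.1305, 0.0292], 0.0019)]
t 7.45 pos [0.4861 0.1232 0.2138] rpy [-1.7993e+02  1.0000e-02  9.6630e+01] turn(tool) -0.07 shift now [ 0.0859 -0.0017  0.0438] shift after turn [ 0.0858 -0.0016  0.0438] F [ 0.3 -0.5 -0.5] w 0.0463 24.9
  return _methods._mean(a, axis=axis, dtype=dtype,
  ret = ret.dtype.type(ret / rcount)
Traceback (most recent call last):
  File "h.py", line 54, in borefit
    top,fl,out=bore(C,n,g)
               ~~~~^^^^^^^
  File "h.py", line 46, in bore
    k=max(k,key=cv2.contourArea)[:,0]
      ~~~^^^^^^^^^^^^^^^^^^^^^^^
ValueError: max() iterable argument is empty
```

```bash
cat >> h.py <<'E'
def gaps(p,o,cols,zt=.073):
    g=p['image'].astype(float).mean(2)[:,cols[0]:cols[1]].mean(1)
    from scipy.signal import find_peaks
    k=[i for i in find_peaks(-g,prominence=25)[0]]
    uc=(cols[0]+cols[1])/2
    return [(int(i),ray(p,o,np.array([[uc,i]]),zt)[0].round(4).tolist()) for i in k]
E
python3 - <<'E'
from h import *
o=get_obs();p=camera('wrist');C=cloud(p,o);save(p,'w4')
for c in [(241,249),(300,308)]:print(gaps(p,o,c))
K=p['K']
# rim by edges: radial gradient fit on grey image rectified to z=.073 plane
T=wfc(p,o)
def rect(p,o,c,z,s=.0005,n=120):
    g=(np.arange(n)-n/2)*s;X,Y=np.meshgrid(c[0]+g,c[1]+g)
    Q=np.stack([X,Y,np.full_like(X,z)],-1)-T[:3,3];Q=Q@T[:3,:3]
    u=K[0][0]*Q[...,0]/-Q[...,2]+K[0][2];v=K[1][1]*-Q[...,1]/-Q[...,2]+K[1][2]
    return cv2.remap(p['image'],u.astype(np.float32),v.astype(np.float32),cv2.INTER_LINEAR)
a=[rect(p,o,GB['tall'],.073),rect(p,o,GB['tall'],.053)]
a=np.hstack([cv2.resize(cv2.circle(i.copy(),(60,60),1,(255,0,0),1),None,fx=3,fy=3) for i in a])
cv2.imwrite('pics/r1.png',a[...,::-1])
E
```

```text
[(56, [0.4424, 0.2503, 0.073]), (149, [0.4501, 0.1664, 0.073]), (200, [0.4547, 0.1153, 0.073]), (223, [0.457, 0.091, 0.073]), (249, [0.4596, 0.0624, 0.073]), (305, [0.4656, -0.0034, 0.073]), (358, [0.4718, -0.0716, 0.073])]
[(56, [0.4962, 0.2565, 0.073]), (149, [0.5075, 0.173, 0.073]), (218, [0.517, 0.1033, 0.073]), (241, [0.5203, 0.0784, 0.073]), (305, [0.5304, 0.0041, 0.073])]
```

View pics/r1.png

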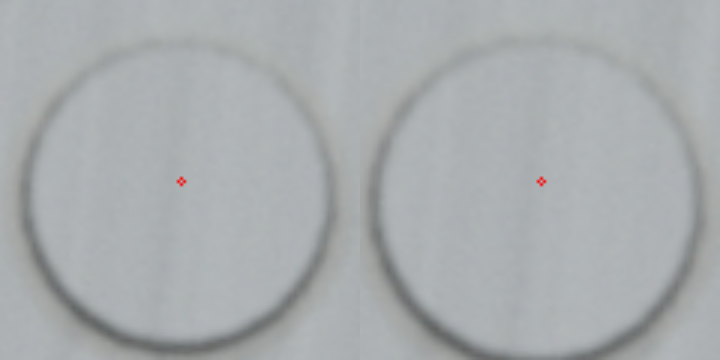

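```bash
cat >> h.py <<'E'
def held(C,o,r,zr):
    d=np.hypot(C[...,0]-o['ee_pos'][0],C[...,1]-o['ee_pos'][1])
    P=C[(d<r+.008)&(d>r-.008)&(abs(C[...,2]-zr)<.004)]
    if len(P)<20: print('no rim',len(P));return
    c,e=circ(P,r);print('held',len(P),np.median(P[:,2]).round(4),c.round(4),e.round(4),'minus tcp',(c-o['ee_pos'][:2]).round(4));return c
E
python3 - <<'E'
from h import *
o=get_obs();p=camera('wrist');C=cloud(p,o)
held(C,o,.02175,o['ee_pos'][2]+.0285)
to(.474,.211,.18,96.6)
E
```

```text
held 2154 0.243 [0.4857 0.1265] 0.0008 minus tcp [-0.0006  0.0033]
t 7.6 pos [0.4863 0.1234 0.2143] rpy [-179.99    0.     96.61] turn(tool) 0.01 shift now [ 0.0885 -0.0022  0.0343] shift after turn [ 0.0885 -0.0022  0.0343] F [-0.2 -0.4 -0.8] w 0.0457 24.9
```

{"method": "jog_arm", "body": {
  "rows": [
    [[0.02,-0.0005,0],0,0.03],
    [[0.03,-0.0005,0],0,0.03],
    [[0.025,-0.0005,0],0,0.03],
    [[0.0103,-0.0004,0],0,0.03],
    [[0,0,0.02],0,0.03],
    [[0,0,0.03],0,0.03],
    [[0,0,0.015],0,0.03],
    [[0,0,0.005],0,0.03],
    [[0,0,0],0,0.03],
    [[0,0,0],0,0.03],
    [[0,0,0],0,0.03]
  ]
}}

```text
time_s: 8.52
ee_pos: [0.4751, 0.2087, 0.1458]
eef_rot: [3.14, -0.0, 1.687]
force: [0.6, 0.7, -1.7]
grip_width: 0.0458
grip_force: 24.9
```

Run:
```python
from h import *
to(.474,.2077,.11,96.6)
o=get_obs();p=camera('wrist');C=cloud(p,o)
held(C,o,.02175,o['ee_pos'][2]+.0285)
for c in [(241,249),(300,308)]:print(gaps(p,o,c)[:3])
```

```text
t 8.52 pos [0.4751 0.2087 0.1458] rpy [ 1.7989e+02 -3.0000e-02  9.6670e+01] turn(tool) 0.07 shift now [-0.0009 -0.0013  0.0358] shift after turn [-0.0009 -0.0012  0.0358] F [ 0.6  0.7 -1.7] w 0.0458 24.9
held 2162 0.1746 [0.4744 0.2119] 0.0008 minus tcp [-0.0007  0.0033]
[(40, [0.4381, 0.334, 0.073]), (158, [0.4458, 0.2506, 0.073]), (225, [0.4508, 0.1964, 0.073])]
[(40, [0.4799, 0.3389, 0.073]), (158, [0.4913, 0.2558, 0.073]), (212, [0.4972, 0.2128, 0.073])]
```

{"method": "jog_arm", "body": {
  "rows": [
    [[0,-0.0003,0.01],0,0.03],
    [[0,0,0.01],0,0.03],
    [[0,0,0.008],0,0.03],
    [[0,0,0.004],0,0.03],
    [[0,0,0.002],0,0.03],
    [[0,0,0.001],0,0.03],
    [[0,0,0.0005],0,0.03],
    [[0,0,0],0,0.03],
    [[0,0,0],0,0.03]
  ]
}}

```text
time_s: 9.32
ee_pos: [0.474, 0.2088, 0.1094]
eef_rot: [-3.141, -0.0, 1.688]
force: [-3.3, -1.2, 5.3]
grip_width: 0.0459
grip_force: 24.9
```

{"method": "jog_arm", "body": {
  "rows": [
    [[0,0,0],0,0.05],
    [[0,0,0],0,0.06],
    [[0,0,0],0,0.094],
    [[0,0,0],0,0.094],
    [[0,0,0],0,0.094],
    [[0,0,0],0,0.094],
    [[0,0,-0.02],0,0.094],
    [[0,0,-0.04],0,0.094],
    [[0,0,-0.04],0,0.094],
    [[0,0,0],0,0.094],
    [[0,0,0],0,0.094]
  ]
}}

```text
time_s: 10.23
ee_pos: [0.4749, 0.209, 0.2109]
eef_rot: [3.138, -0.001, 1.688]
force: [-1.1, -0.5, -0.9]
grip_width: 0.0941
grip_force: 0.0
```

Run:
```python
from h import *
to(.4893,-.1575,.10,79.4)
o=get_obs();p=camera('wrist');C=cloud(p,o)
CUPS['tall']=(.138,.02175);cups(C,['tall'],dict(tall=(.4740,.2115)))
for c in [(241,249),(300,308)]:print(gaps(p,o,c)[:3])
```

```text
t 10.23 pos [0.4749 0.209  0.2109] rpy [ 1.7977e+02 -5.0000e-02  9.6690e+01] turn(tool) 17.29 shift now [-0.3658 -0.0288  0.1104] shift after turn [-0.3576  0.0816  0.1109] F [-1.1 -0.5 -0.9] w 0.0941 0.0
tall 747 0.1381 [0.4746 0.2115] 0.0008
[(59, [0.4321, 0.3332, 0.073]), (143, [0.439, 0.2583, 0.073]), (152, [0.4398, 0.2498, 0.073])]
[(59, [0.4854, 0.3395, 0.073]), (152, [0.4968, 0.2564, 0.073]), (209, [0.5046, 0.1996, 0.073])]
```

{"method": "jog_arm", "body": {
  "rows": [
    [[0,0,0],5.76,0.094],
    [[0,0,0],5.76,0.094],
    [[0,0,0],5.76,0.094],
    [[-0.0397,0.0091,0],0,0.094],
    [[-0.0397,0.0091,0],0,0.094],
    [[-0.0397,0.0091,0],0,0.094],
    [[-0.0397,0.0091,0],0,0.094],
    [[-0.0397,0.0091,0],0,0.094],
    [[-0.0397,0.0091,0],0,0.094],
    [[-0.0397,0.0091,0],0,0.094],
    [[-0.0397,0.0091,0],0,0.094],
    [[-0.04,0.0088,0],0,0.094]
  ]
}}

```text
time_s: 11.28
ee_pos: [0.4877, -0.1596, 0.2074]
eef_rot: [-3.139, -0.001, 1.386]
force: [0.1, 0.6, -0.8]
grip_width: 0.094
grip_force: 0.0
```

{"method": "jog_arm", "body": {
  "rows": [
    [[0,0,0.03],0,0.094],
    [[0,0,0.04],0,0.094],
    [[0,0,0.03],0,0.094],
    [[0,0,0],0,0.094],
    [[0,0,0],0,0.094]
  ]
}}

```text
time_s: 11.7
ee_pos: [0.4877, -0.1574, 0.1077]
eef_rot: [-3.138, -0.001, 1.386]
force: [0.4, -0.4, 0.5]
grip_width: 0.0944
grip_force: 0.0
```

Run:
```python
from h import *
to(.4892,-.158,.031,79.4)
o=get_obs();p=camera('wrist');C=cloud(p,o);cups(C,['wide','medium'])
```

```text
t 11.7 pos [ 0.4877 -0.1574  0.1077] rpy [-1.7977e+02 -5.0000e-02  7.9410e+01] turn(tool) 0.01 shift now [-0.0003  0.0019  0.0767] shift after turn [-0.0003  0.0016  0.0767] F [ 0.4 -0.4  0.5] w 0.0944 0.0
wide 1151 0.0551 [ 0.4891 -0.1556] 0.0008
medium 371 0.0697 [ 0.4638 -0.2415] 0.0007
```

Down to 31 mm, then close.

{"method": "jog_arm", "body": {
  "rows": [
    [[0,0.001,0.025],0,0.094],
    [[0,0,0.03],0,0.094],
    [[0,0,0.017],0,0.094],
    [[0,0,0.005],0,0.094],
    [[0,0,0],0,0.094],
    [[0,0,0],0,0.094],
    [[0,0,0],0,0.03],
    [[0,0,0],0,0.03],
    [[0,0,0],0,0.03],
    [[0,0,0],0,0.03],
    [[0,0,0],0,0.03],
    [[0,0,0],0,0.03]
  ]
}}

```text
time_s: 12.75
ee_pos: [0.4896, -0.158, 0.0321]
eef_rot: [3.141, 0.0, 1.386]
force: [-0.2, 0.9, 3.0]
grip_width: 0.0586
grip_force: 25.0
```

{"method": "jog_arm", "body": {
  "rows": [
    [[0,0,0],0,0.03],
    [[0,0,0],0,0.03],
    [[0,0,-0.01],0,0.03],
    [[0,0,-0.02],0,0.03],
    [[0,0,-0.03],0,0.03],
    [[0,0,-0.03],0,0.03],
    [[0,0,-0.03],0,0.03],
    [[0,0,-0.03],0,0.03],
    [[0,0,-0.02],0,0.03],
    [[0,0,-0.01],0,0.03]
  ]
}}

```text
time_s: 13.58
ee_pos: [0.4901, -0.1582, 0.2154]
eef_rot: [3.138, 0.001, 1.386]
force: [0.0, -0.3, -0.5]
grip_width: 0.0582
grip_force: 25.0
```

Run:
```python
from h import *
to(.4836,.1276,.2,96.6)
o=get_obs();p=camera('wrist');C=cloud(p,o)
held(C,o,.02775,o['ee_pos'][2]+.024)
```

```text
t 13.58 pos [ 0.4901 -0.1582  0.2154] rpy [1.7977e+02 5.0000e-02 7.9410e+01] turn(tool) -17.19 shift now [ 0.2797 -0.059   0.0149] shift after turn [0.2846 0.0264 0.0154] F [ 0.  -0.3 -0.5] w 0.0582 25.0
held 2187 0.2384 [ 0.4905 -0.1557] 0.0009 minus tcp [0.0003 0.0025]
```

{"method": "jog_arm", "body": {
  "rows": [
    [[0,0,0],-5.73,0.03],
    [[0,0,0],-5.73,0.03],
    [[0,0,0],-5.73,0.03],
    [[0.02,0.003,0],0,0.03],
    [[0.038,0.003,0],0,0.03],
    [[0.038,0.003,0],0,0.03],
    [[0.038,0.003,0],0,0.03],
    [[0.038,0.003,0],0,0.03],
    [[0.038,0.003,0],0,0.03],
    [[0.038,0.003,0],0,0.03],
    [[0.02,0.003,0],0,0.03],
    [[0.014,0.0024,0],0,0.03]
  ]
}}

```text
time_s: 14.63
ee_pos: [0.4825, 0.1275, 0.2107]
eef_rot: [-3.14, -0.0, 1.688]
force: [-0.0, -1.1, -1.3]
grip_width: 0.0583
grip_force: 25.0
```

{"method": "jog_arm", "body": {
  "rows": [
    [[0,0,0.02],0,0.03],
    [[0,0,0.03],0,0.03],
    [[0,0,0.03],0,0.03],
    [[0,0,0.015],0,0.03],
    [[0,0,0],0,0.03],
    [[0,0,0],0,0.03]
  ]
}}

```text
time_s: 15.13
ee_pos: [0.4828, 0.1251, 0.1162]
eef_rot: [-3.139, 0.0, 1.686]
force: [1.2, -0.2, -1.3]
grip_width: 0.0585
grip_force: 25.0
```

Run:
```python
from h import *
to(.4836,.1276,.08,96.6)
o=get_obs();p=camera('wrist');C=cloud(p,o)
held(C,o,.02775,o['ee_pos'][2]+.024)
for c in [(231,241),(305,313)]:print(gaps(p,o,c)[:4])
CUPS['tall']=(.138,.02175);cups(C,['tall'],dict(tall=(.4740,.2115)))
save(p,'w5')
```

```text
t 15.13 pos [0.4828 0.1251 0.1162] rpy [-1.7986e+02  1.0000e-02  9.6600e+01] turn(tool) -0.0 shift now [0.0024 0.0011 0.0362] shift after turn [0.0024 0.001  0.0362] F [ 1.2 -0.2 -1.3] w 0.0585 25.0
held 2200 0.1392 [0.4826 0.1276] 0.0009 minus tcp [-0.0002  0.0025]
[(27, [0.4429, 0.2505, 0.073]), (85, [0.4458, 0.2164, 0.073]), (150, [0.4493, 0.1748, 0.073]), (162, [0.45, 0.1667, 0.073])]
[(27, [0.4882, 0.2557, 0.073]), (62, [0.491, 0.2356, 0.073]), (116, [0.4956, 0.2026, 0.073]), (163, [0.4999, 0.1717, 0.073])]
tall 2553 0.1381 [0.4748 0.2108] 0.0009
```

View pics/w5.png

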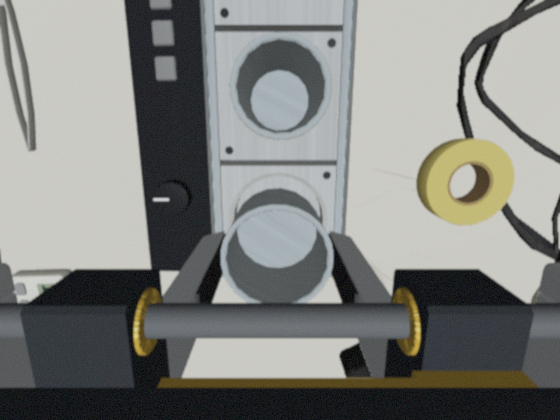

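The tall cup stands in its bore at (280,88), and the wide cup is held over its bore at (277,255). I'm lowering it now.

{"method": "jog_arm", "body": {
  "rows": [
    [[0.0003,0.001,0.008],0,0.03],
    [[0,0,0.01],0,0.03],
    [[0,0,0.01],0,0.03],
    [[0,0,0.005],0,0.03],
    [[0,0,0.002],0,0.03],
    [[0,0,0.001],0,0.03],
    [[0,0,0],0,0.03],
    [[0,0,0],0,0.03],
    [[0,0,0],0,0.03]
  ]
}}

```text
time_s: 15.93
ee_pos: [0.4845, 0.1256, 0.0813]
eef_rot: [3.141, -0.0, 1.686]
force: [-0.0, 0.1, -1.5]
grip_width: 0.0582
grip_force: 25.0
```

{"method": "jog_arm", "body": {
  "rows": [
    [[0,0,0.001],0,0.03],
    [[0,0,0.0004],0,0.03],
    [[0,0,0],0,0.03],
    [[0,0,0],0,0.065],
    [[0,0,0],0,0.075],
    [[0,0,0],0,0.094],
    [[0,0,0],0,0.094],
    [[0,0,0],0,0.094],
    [[0,0,0],0,0.094]
  ]
}}

```text
time_s: 16.68
ee_pos: [0.4843, 0.1256, 0.0795]
eef_rot: [-3.141, -0.0, 1.686]
force: [-0.2, 0.3, 0.4]
grip_width: 0.0928
grip_force: 0.0
```

{"method": "jog_arm", "body": {
  "rows": [
    [[0,0,-0.02],0,0.094],
    [[0,0,-0.04],0,0.094],
    [[0,0,-0.04],0,0.094],
    [[0,0,-0.03],0,0.094],
    [[0,0,0],0,0.094],
    [[0,0,0],0,0.094]
  ]
}}

```text
time_s: 17.18
ee_pos: [0.4848, 0.1257, 0.2107]
eef_rot: [3.139, -0.0, 1.686]
force: [0.1, -0.7, -0.7]
grip_width: 0.0942
grip_force: 0.0
```

Run:
```python
from h import *
to(.4637,-.244,.041,79.4)
o=get_obs();p=camera('wrist');C=cloud(p,o)
CUPS['wide']=(.103,.02775);cups(C,['wide'],dict(wide=(.4836,.1276)))
```

```text
t 17.18 pos [0.4848 0.1257 0.2107] rpy [ 1.7983e+02 -1.0000e-02  9.6600e+01] turn(tool) 17.2 shift now [-0.3649 -0.064   0.1695] shift after turn [-0.3673  0.0472  0.1697] F [ 0.1 -0.7 -0.7] w 0.0942 0.0
wide 765 0.1032 [0.4843 0.1278] 0.0008
```

{"method": "jog_arm", "body": {
  "rows": [
    [[0,0,0],5.73,0.094],
    [[0,0,0],5.73,0.094],
    [[0,0,0],5.74,0.094],
    [[-0.0408,0.0052,0],0,0.094],
    [[-0.0408,0.0052,0],0,0.094],
    [[-0.0408,0.0052,0],0,0.094],
    [[-0.0408,0.0052,0],0,0.094],
    [[-0.0408,0.0052,0],0,0.094],
    [[-0.0408,0.0052,0],0,0.094],
    [[-0.0408,0.0052,0],0,0.094],
    [[-0.0408,0.0052,0],0,0.094],
    [[-0.0408,0.0055,0],0,0.094]
  ]
}}

```text
time_s: 18.23
ee_pos: [0.462, -0.2457, 0.2078]
eef_rot: [-3.139, -0.001, 1.386]
force: [0.5, -0.4, 0.3]
grip_width: 0.0938
grip_force: 0.0
```

{"method": "jog_arm", "body": {
  "rows": [
    [[0,0,0.03],0,0.094],
    [[0,0,0.035],0,0.094],
    [[0,0,0.025],0,0.094],
    [[0,0,0],0,0.094],
    [[0,0,0],0,0.094]
  ]
}}

```text
time_s: 18.65
ee_pos: [0.4624, -0.2435, 0.1183]
eef_rot: [-3.138, -0.001, 1.386]
force: [0.3, 0.8, 1.2]
grip_width: 0.0939
grip_force: 0.0
```

Run:
```python
from h import *
to(.4637,-.244,.041,79.4)
o=get_obs();p=camera('wrist');C=cloud(p,o);cups(C,['medium','small'])
```

```text
t 18.65 pos [ 0.4624 -0.2435  0.1183] rpy [-1.798e+02 -8.000e-02  7.940e+01] turn(tool) -0.0 shift now [-0.0003  0.0017  0.0773] shift after turn [-0.0002  0.0014  0.0773] F [0.3 0.8 1.2] w 0.0939 0.0
medium 691 0.0702 [ 0.4637 -0.2419] 0.0008
```

{"method": "jog_arm", "body": {
  "rows": [
    [[0,0.0012,0.025],0,0.094],
    [[0,0,0.03],0,0.094],
    [[0,0,0.017],0,0.094],
    [[0,0,0.005],0,0.094],
    [[0,0,0],0,0.06],
    [[0,0,0],0,0.045],
    [[0,0,0],0,0.02],
    [[0,0,0],0,0.02],
    [[0,0,0],0,0.02],
    [[0,0,0],0,0.02],
    [[0,0,0],0,0.02],
    [[0,0,0],0,0.02]
  ]
}}

```text
time_s: 19.7
ee_pos: [0.4643, -0.2442, 0.0427]
eef_rot: [3.141, 0.0, 1.386]
force: [-0.7, 0.3, -0.3]
grip_width: 0.0444
grip_force: 0.0
```

{"method": "jog_arm", "body": {
  "rows": [
    [[0,0,0],0,0.02],
    [[0,0,0],0,0.02],
    [[0,0,0],0,0.02],
    [[0,0,-0.01],0,0.02],
    [[0,0,-0.02],0,0.02],
    [[0,0,-0.03],0,0.02],
    [[0,0,-0.04],0,0.02],
    [[0,0,-0.04],0,0.02],
    [[0,0,-0.03],0,0.02],
    [[0,0,-0.01],0,0.02],
    [[0,0,0],0,0.02]
  ]
}}

```text
time_s: 20.62
ee_pos: [0.4649, -0.2446, 0.2255]
eef_rot: [3.137, 0.002, 1.386]
force: [0.5, -0.8, -0.9]
grip_width: 0.0351
grip_force: 25.0
```

Run:
```python
from h import *
to(.4548,.3778,.22,96.6)
o=get_obs();p=camera('wrist');C=cloud(p,o)
held(C,o,.01625,o['ee_pos'][2]+.029)
```

```text
t 20.62 pos [ 0.4649 -0.2446  0.2255] rpy [1.7974e+02 1.0000e-01 7.9400e+01] turn(tool) -17.2 shift now [ 0.6099 -0.1245  0.0039] shift after turn [0.6195 0.0615 0.0055] F [ 0.5 -0.8 -0.9] w 0.0351 25.0
held 1554 0.2535 [ 0.4654 -0.2422] 0.0009 minus tcp [0.0005 0.0024]
```

{"method": "jog_arm", "body": {
  "rows": [
    [[0,0,0],-5.73,0.02],
    [[0,0,0],-5.73,0.02],
    [[0,0,0],-5.74,0.02],
    [[0.02,0.0036,0],0,0.02],
    [[0.035,0.0036,0],0,0.02],
    [[0.04,0.0036,0],0,0.02],
    [[0.04,0.0036,0],0,0.02],
    [[0.04,0.0036,0],0,0.02],
    [[0.04,0.0036,0],0,0.02],
    [[0.04,0.0036,0],0,0.02],
    [[0.04,0.0036,0],0,0.02],
    [[0.04,0.0036,0],0,0.02]
  ]
}}

```text
time_s: 21.67
ee_pos: [0.4567, 0.0941, 0.2205]
eef_rot: [-3.138, 0.0, 1.686]
force: [0.9, -1.6, 0.3]
grip_width: 0.0352
grip_force: 25.0
```

{"method": "jog_arm", "body": {
  "rows": [
    [[0.04,0.0036,0],0,0.02],
    [[0.04,0.0036,0],0,0.02],
    [[0.04,0.0036,0],0,0.02],
    [[0.04,0.0036,0],0,0.02],
    [[0.04,0.0036,0],0,0.02],
    [[0.04,0.0036,0],0,0.02],
    [[0.03,0.0036,0],0,0.02],
    [[0.012,0.0036,0],0,0.02],
    [[0,0,0],0,0.02],
    [[0,0,0.02],0,0.02],
    [[0,0,0.02],0,0.02],
    [[0,0,0],0,0.02]
  ]
}}

```text
time_s: 22.67
ee_pos: [0.4526, 0.3736, 0.1773]
eef_rot: [-3.135, 0.004, 1.685]
force: [0.0, -0.9, -1.9]
grip_width: 0.0355
grip_force: 25.0
```

Run:
```python
from h import *
to(.4548,.3778,.13,96.6)
o=get_obs();p=camera('wrist');C=cloud(p,o)
held(C,o,.01625,o['ee_pos'][2]+.029)
to(.4548,.3778,.13,96.6)
save(p,'w6')
for c in [(231,241),(305,313)]:print(gaps(p,o,c)[:6])
```

```text
t 22.67 pos [0.4526 0.3736 0.1773] rpy [-179.6     0.24   96.56] turn(tool) -0.04 shift now [0.0041 0.003  0.0473] shift after turn [0.0039 0.0026 0.0473] F [ 0.  -0.9 -1.9] w 0.0355 25.0
held 1536 0.2052 [0.4528 0.3761] 0.0009 minus tcp [0.0001 0.0024]
t 22.72 pos [0.4533 0.3741 0.1798] rpy [-1.7972e+02  1.6000e-01  9.6560e+01] turn(tool) -0.04 shift now [0.0036 0.0022 0.0498] shift after turn [0.0035 0.0019 0.0498] F [ 0.1  0.2 -0.2] w 0.035 25.0
[(86, [0.4071, 0.4699, 0.073]), (132, [0.4102, 0.4328, 0.073]), (150, [0.4115, 0.4176, 0.073]), (279, [0.4216, 0.2954, 0.073])]
[(79, [0.4664, 0.4821, 0.073]), (131, [0.4722, 0.4407, 0.073]), (148, [0.4742, 0.4265, 0.073]), (242, [0.4861, 0.341, 0.073]), (305, [0.4951, 0.276, 0.073])]
```

View pics/w6.png

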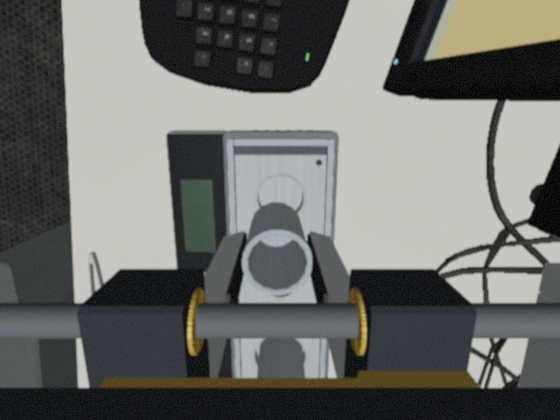

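The medium cup is held at (278,262) and its bore shows at (280,195), clear and empty.

{"method": "jog_arm", "body": {
  "rows": [
    [[0.001,0.0018,0.01],0,0.02],
    [[0,0,0.02],0,0.02],
    [[0,0,0.017],0,0.02],
    [[0,0,0.008],0,0.02],
    [[0,0,0],0,0.02],
    [[0,0,0],0,0.02],
    [[0,0,0],0,0.02]
  ]
}}

```text
time_s: 23.3
ee_pos: [0.4564, 0.3772, 0.1289]
eef_rot: [3.14, -0.001, 1.686]
force: [-0.5, 0.5, -0.9]
grip_width: 0.035
grip_force: 25.0
```

Run:
```python
from h import *
o=get_obs();p=camera('wrist');C=cloud(p,o)
held(C,o,.01625,o['ee_pos'][2]+.029)
to(.4548,.3778,.09,96.6)
save(p,'w7')
for c in [(195,205),(215,225),(325,340)]:print(gaps(p,o,c)[:6])
cv2.imwrite('pics/w7c.png',cv2.resize(p['image'][90:330,150:410,::-1],None,fx=2,fy=2))
```

```text
held 1549 0.1568 [0.4563 0.3795] 0.0009 minus tcp [-0.0001  0.0023]
t 23.35 pos [0.4563 0.3772 0.1288] rpy [ 1.7991e+02 -6.0000e-02  9.6590e+01] turn(tool) -0.01 shift now [ 0.0007 -0.0015  0.0388] shift after turn [ 0.0008 -0.0015  0.0388] F [ 0.6 -0.5 -1.3] w 0.0352 25.0
[(272, [0.4013, 0.3277, 0.073]), (373, [0.4068, 0.2335, 0.073])]
[(137, [0.4095, 0.4337, 0.073]), (157, [0.4105, 0.4196, 0.073]), (304, [0.419, 0.3014, 0.073]), (341, [0.4215, 0.267, 0.073])]
[(137, [0.4891, 0.4429, 0.073]), (156, [0.4912, 0.4296, 0.073]), (304, [0.5097, 0.3117, 0.073])]
```

View pics/w7c.png

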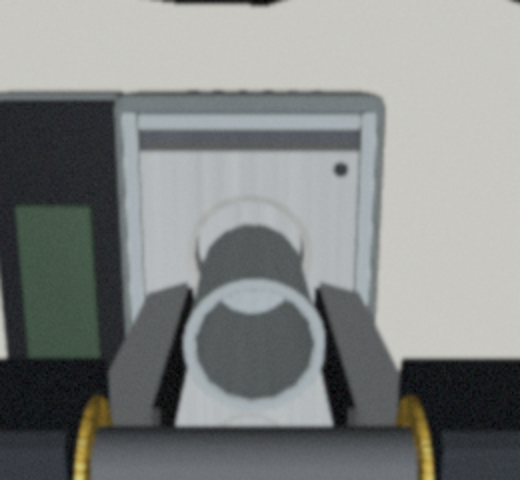

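Run:
```python
from h import *
o=get_obs();p=camera('wrist')
print(ray(p,o,np.array([[275.5,215.5],[275.5,165],[247.5,215.5],[303.5,215.5],[275.5,187.5]]),.073).round(4))
```

```text
[[0.4553 0.3805 0.073 ]
 [0.451  0.4184 0.073 ]
 [0.4343 0.3781 0.073 ]
 [0.4763 0.3829 0.073 ]
 [0.4529 0.4019 0.073 ]]
```

{"method": "jog_arm", "body": {
  "rows": [
    [[-0.0003,-0.001,0.008],0,0.02],
    [[0,0,0.01],0,0.02],
    [[0,0,0.01],0,0.02],
    [[0,0,0.006],0,0.02],
    [[0,0,0.003],0,0.02],
    [[0,0,0.0012],0,0.02],
    [[0,0,0.0005],0,0.02],
    [[0,0,0],0,0.02],
    [[0,0,0],0,0.02]
  ]
}}

```text
time_s: 24.15
ee_pos: [0.4543, 0.3767, 0.0902]
eef_rot: [-3.141, -0.0, 1.686]
force: [-10.9, -6.4, 20.6]
grip_width: 0.0351
grip_force: 25.1
```

{"method": "jog_arm", "body": {
  "rows": [
    [[0,0,-0.0007],0,0.02],
    [[0,0,0],0,0.02],
    [[0,0,0],0,0.04],
    [[0,0,0],0,0.06],
    [[0,0,0],0,0.094],
    [[0,0,0],0,0.094],
    [[0,0,0],0,0.094],
    [[0,0,0],0,0.094],
    [[0,0,-0.02],0,0.094],
    [[0,0,-0.04],0,0.094],
    [[0,0,-0.04],0,0.094],
    [[0,0,-0.02],0,0.094]
  ]
}}

```text
time_s: 25.15
ee_pos: [0.4556, 0.3771, 0.2144]
eef_rot: [3.137, -0.003, 1.686]
force: [-0.2, 0.4, 1.2]
grip_width: 0.0935
grip_force: 0.0
```

Run:
```python
from h import *
to(.4553,-.331,.031,79.4)
camera('wrist')
o=get_obs();p=camera('wrist');C=cloud(p,o)
CUPS['medium']=(.118,.01625);cups(C,['medium'],dict(medium=(.455,.379)))
```

```text
t 25.15 pos [0.4556 0.3771 0.2144] rpy [ 1.7974e+02 -1.5000e-01  9.6600e+01] turn(tool) 17.2 shift now [-0.7039 -0.0825  0.1812] shift after turn [-0.6961  0.1299  0.1834] F [-0.2  0.4  1.2] w 0.0935 0.0
medium 470 0.1181 [0.4538 0.3783] 0.0009
```

{"method": "jog_arm", "body": {
  "rows": [
    [[0,0,0],5.73,0.094],
    [[0,0,0],5.73,0.094],
    [[0,0,0],5.74,0.094],
    [[-0.0387,0.0072,0],0,0.094],
    [[-0.0387,0.0072,0],0,0.094],
    [[-0.0387,0.0072,0],0,0.094],
    [[-0.0387,0.0072,0],0,0.094],
    [[-0.0387,0.0072,0],0,0.094],
    [[-0.0387,0.0072,0],0,0.094],
    [[-0.0387,0.0072,0],0,0.094],
    [[-0.0387,0.0072,0],0,0.094],
    [[-0.0387,0.0072,0],0,0.094]
  ]
}}

```text
time_s: 26.25
ee_pos: [0.4537, 0.0205, 0.2086]
eef_rot: [-3.14, 0.0, 1.386]
force: [0.7, 0.6, -0.6]
grip_width: 0.0943
grip_force: 0.0
```

{"method": "jog_arm", "body": {
  "rows": [
    [[-0.0387,0.0072,0],0,0.094],
    [[-0.0387,0.0072,0],0,0.094],
    [[-0.0387,0.0072,0],0,0.094],
    [[-0.0387,0.0072,0],0,0.094],
    [[-0.0387,0.0072,0],0,0.094],
    [[-0.0387,0.0072,0],0,0.094],
    [[-0.0387,0.0072,0.01],0,0.094],
    [[-0.0387,0.0072,0.01],0,0.094],
    [[-0.0387,0.0075,0.01],0,0.094],
    [[0,0,0.03],0,0.094],
    [[0,0,0.02],0,0.094],
    [[0,0,0],0,0.094]
  ]
}}

```text
time_s: 27.25
ee_pos: [0.4522, -0.3311, 0.1241]
eef_rot: [-3.134, -0.004, 1.385]
force: [-0.6, 0.6, -0.7]
grip_width: 0.0938
grip_force: 0.0
```

Run:
```python
from h import *
camera('wrist');to(.4553,-.331,.031,79.4)
o=get_obs();p=camera('wrist');C=cloud(p,o);cups(C,['small'])
to(.4553,-.331,.031,79.4)
```

```text
t 27.3 pos [ 0.4533 -0.3314  0.127 ] rpy [-1.7974e+02 -1.5000e-01  7.9380e+01] turn(tool) -0.02 shift now [0.0005 0.0024 0.096 ] shift after turn [0.0007 0.0019 0.096 ] F [-0.   0.   0.5] w 0.0939 0.0
small 385 0.0602 [ 0.4555 -0.3286] 0.0008
t 27.35 pos [ 0.4542 -0.3317  0.1291] rpy [-1.7991e+02 -5.0000e-02  7.9410e+01] turn(tool) 0.01 shift now [0.0008 0.0011 0.0981] shift after turn [0.0009 0.001  0.0981] F [ 0.4  0.2 -0.6] w 0.0938 0.0
```

{"method": "jog_arm", "body": {
  "rows": [
    [[0.0008,0.001,0.03],0,0.094],
    [[0,0,0.035],0,0.094],
    [[0,0,0.025],0,0.094],
    [[0,0,0.008],0,0.07],
    [[0,0,0],0,0.05],
    [[0,0,0],0,0.04],
    [[0,0,0],0,0.03],
    [[0,0,0],0,0.01],
    [[0,0,0],0,0.01],
    [[0,0,0],0,0.01],
    [[0,0,0],0,0.01],
    [[0,0,0],0,0.01]
  ]
}}

```text
time_s: 28.35
ee_pos: [0.4556, -0.3315, 0.0318]
eef_rot: [3.141, 0.0, 1.386]
force: [0.5, 0.3, -0.0]
grip_width: 0.0375
grip_force: 0.0
```

{"method": "jog_arm", "body": {
  "rows": [
    [[0,0,0],0,0.01],
    [[0,0,0],0,0.01],
    [[0,0,0],0,0.01],
    [[0,0,0],0,0.01]
  ]
}}

```text
time_s: 28.68
ee_pos: [0.4556, -0.3315, 0.0315]
eef_rot: [3.142, -0.0, 1.386]
force: [0.3, 0.1, -0.1]
grip_width: 0.0228
grip_force: 25.0
```

{"method": "jog_arm", "body": {
  "rows": [
    [[0,0,-0.01],0,0.01],
    [[0,0,-0.02],0,0.01],
    [[0,0,-0.03],0,0.01],
    [[0,0,-0.04],0,0.01],
    [[0,0,-0.04],0,0.01],
    [[0,0,-0.03],0,0.01],
    [[0,0,-0.01],0,0.01],
    [[0,0,0],0,0.01]
  ]
}}

```text
time_s: 29.35
ee_pos: [0.4562, -0.332, 0.2147]
eef_rot: [3.137, 0.002, 1.386]
force: [0.4, 0.5, -1.1]
grip_width: 0.0228
grip_force: 25.0
```

Run:
```python
from h import *
camera('wrist')
o=get_obs();p=camera('wrist');C=cloud(p,o)
held(C,o,.01075,o['ee_pos'][2]+.029)
to(.4644,.2944,.18,96.6)
```

```text
held 1040 0.2408 [ 0.4562 -0.3284] 0.0009 minus tcp [0.0006 0.0032]
t 29.45 pos [ 0.4552 -0.3312  0.2105] rpy [-1.7993e+02 -4.0000e-02  7.9400e+01] turn(tool) -17.2 shift now [ 0.6166 -0.106   0.031 ] shift after turn [0.6204 0.0811 0.0305] F [0.5 0.8 0.2] w 0.023 25.0
```

{"method": "jog_arm", "body": {
  "rows": [
    [[0,0,0],-5.73,0.01],
    [[0,0,0],-5.73,0.01],
    [[0,0,0],-5.74,0.01],
    [[0.02,0.0048,0],0,0.01],
    [[0.035,0.0048,0],0,0.01],
    [[0.04,0.0048,0],0,0.01],
    [[0.04,0.0048,0],0,0.01],
    [[0.04,0.0048,0],0,0.01],
    [[0.04,0.0048,0],0,0.01],
    [[0.04,0.0048,0],0,0.01],
    [[0.04,0.0048,0],0,0.01],
    [[0.04,0.0048,0],0,0.01]
  ]
}}

```text
time_s: 30.45
ee_pos: [0.4587, 0.0082, 0.2096]
eef_rot: [-3.138, -0.001, 1.686]
force: [0.3, 0.6, -0.5]
grip_width: 0.0229
grip_force: 25.0
```

{"method": "jog_arm", "body": {
  "rows": [
    [[0.04,0.0048,0],0,0.01],
    [[0.04,0.0048,0],0,0.01],
    [[0.04,0.0048,0],0,0.01],
    [[0.04,0.0048,0],0,0.01],
    [[0.04,0.0048,0],0,0.01],
    [[0.04,0.0048,0],0,0.01],
    [[0.03,0.0048,0],0,0.01],
    [[0.012,0.0043,0],0,0.01],
    [[0,0,0],0,0.01],
    [[0,0,0.02],0,0.01],
    [[0,0,0],0,0.01],
    [[0,0,0],0,0.01]
  ]
}}

```text
time_s: 31.45
ee_pos: [0.4646, 0.2896, 0.1901]
eef_rot: [-3.138, 0.001, 1.685]
force: [-0.6, 0.0, -0.1]
grip_width: 0.0227
grip_force: 25.0
```

Run:
```python
from h import *
camera('wrist')
o=get_obs();p=camera('wrist');C=cloud(p,o)
held(C,o,.01075,o['ee_pos'][2]+.029)
to(.4644,.2944,.1,96.6)
for c in [(231,241),(240,250),(300,308),(310,318)]:print(gaps(p,o,c)[:6])
cv2.imwrite('pics/w8c.png',cv2.resize(p['image'][0:330,150:410,::-1],None,fx=1.8,fy=1.8))
CUPS['medium']=(.118,.01625);cups(C,['medium'],dict(medium=(.455,.379)))
```

```text
held 1037 0.2198 [0.4648 0.293 ] 0.0008 minus tcp [-0.0002  0.0032]
t 31.55 pos [0.4653 0.2901 0.1918] rpy [-1.7998e+02  1.0000e-02  9.6550e+01] turn(tool) -0.05 shift now [ 0.0044 -0.0004  0.0918] shift after turn [ 0.0044 -0.0004  0.0918] F [-0.4 -0.2  0.6] w 0.023 25.0
[(40, [0.4152, 0.4244, 0.073]), (51, [0.4159, 0.4159, 0.073]), (141, [0.4221, 0.3411, 0.073]), (151, [0.4229, 0.3322, 0.073]), (304, [0.4358, 0.1772, 0.073]), (340, [0.4394, 0.1349, 0.073])]
[(40, [0.4227, 0.4252, 0.073]), (51, [0.4235, 0.4167, 0.073]), (141, [0.4302, 0.342, 0.073]), (151, [0.431, 0.3331, 0.073]), (291, [0.4437, 0.1929, 0.073])]
[(40, [0.4721, 0.4308, 0.073]), (51, [0.4732, 0.4224, 0.073]), (151, [0.4844, 0.3392, 0.073]), (280, [0.5016, 0.2119, 0.073]), (305, [0.5053, 0.1841, 0.073]), (346, [0.5118, 0.1359, 0.073])]
[(40, [0.4805, 0.4318, 0.073]), (51, [0.4817, 0.4233, 0.073]), (61, [0.4828, 0.4155, 0.073]), (151, [0.4935, 0.3402, 0.073]), (160, [0.4946, 0.3321, 0.073]), (304, [0.5154, 0.1864, 0.073])]
medium 674 0.1182 [0.4539 0.3777] 0.0009
```

View pics/w8c.png

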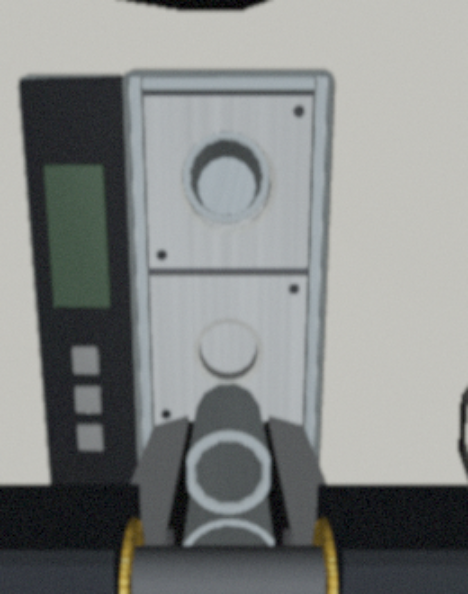

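The medium cup is seated at crop (226,180) and the small bore is free at (229,347). The small cup is held at (228,470).

{"method": "jog_arm", "body": {
  "rows": [
    [[0.0015,-0.0001,0.015],0,0.01],
    [[0,0,0.025],0,0.01],
    [[0,0,0.025],0,0.01],
    [[0,0,0.012],0,0.01],
    [[0,0,0],0,0.01],
    [[0,0,0],0,0.01],
    [[0,0,0],0,0.01],
    [[0,0,0],0,0.01]
  ]
}}

```text
time_s: 32.22
ee_pos: [0.4656, 0.2924, 0.1161]
eef_rot: [3.139, -0.001, 1.686]
force: [-0.5, 1.0, -0.2]
grip_width: 0.023
grip_force: 25.0
```

Run:
```python
from h import *
o=get_obs();p=camera('wrist');C=cloud(p,o)
held(C,o,.01075,o['ee_pos'][2]+.029)
to(.4644,.2946,.0793,96.6)
for c in [(231,241),(240,250),(300,308),(310,318)]:print(gaps(p,o,c)[:6])
cv2.imwrite('pics/w9c.png',cv2.resize(p['image'][90:330,150:410,::-1],None,fx=2,fy=2))
```

```text
held 1040 0.1447 [0.4652 0.2955] 0.0009 minus tcp [-0.0004  0.0031]
t 32.27 pos [0.4655 0.2924 0.1159] rpy [ 1.7989e+02 -4.0000e-02  9.6590e+01] turn(tool) -0.01 shift now [ 0.0023 -0.0009  0.0366] shift after turn [ 0.0023 -0.0008  0.0366] F [-0.1 -0.3 -0.8] w 0.023 25.0
[(17, [0.4254, 0.4235, 0.073]), (30, [0.426, 0.4162, 0.073]), (163, [0.433, 0.3334, 0.073]), (304, [0.4421, 0.2259, 0.073]), (370, [0.4471, 0.1665, 0.073])]
[(17, [0.4309, 0.4241, 0.073]), (30, [0.4316, 0.4168, 0.073]), (87, [0.4347, 0.3833, 0.073]), (163, [0.4391, 0.3341, 0.073]), (304, [0.4489, 0.2267, 0.073])]
[(17, [0.4673, 0.4283, 0.073]), (30, [0.4683, 0.4211, 0.073]), (90, [0.4731, 0.3858, 0.073]), (163, [0.4794, 0.3387, 0.073]), (278, [0.491, 0.2533, 0.073]), (304, [0.4939, 0.2318, 0.073])]
[(17, [0.4735, 0.429, 0.073]), (30, [0.4745, 0.4218, 0.073]), (163, [0.4862, 0.3395, 0.073]), (304, [0.5015, 0.2327, 0.073]), (370, [0.5099, 0.1736, 0.073])]
```

View pics/w9c.png

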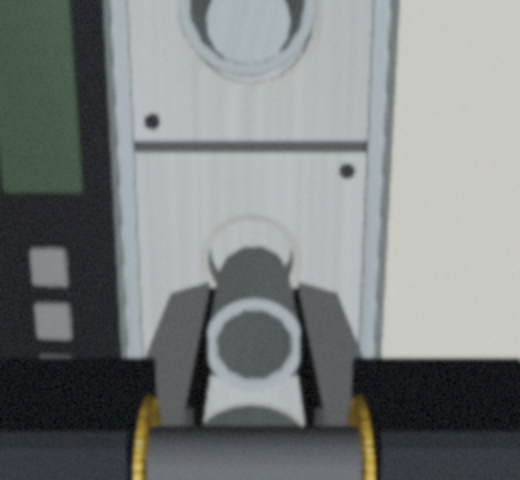

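{"method": "jog_arm", "body": {
  "rows": [
    [[-0.0007,-0.0007,0.008],0,0.01],
    [[0,0,0.01],0,0.01],
    [[0,0,0.01],0,0.01],
    [[0,0,0.005],0,0.01],
    [[0,0,0.002],0,0.01],
    [[0,0,0.001],0,0.01],
    [[0,0,0],0,0.01],
    [[0,0,0],0,0.01],
    [[0,0,0],0,0.01]
  ]
}}

```text
time_s: 33.02
ee_pos: [0.4639, 0.2914, 0.0791]
eef_rot: [-3.141, 0.0, 1.686]
force: [-8.1, -4.5, 16.6]
grip_width: 0.0231
grip_force: 25.0
```

On the floor. Releasing and rising.

{"method": "jog_arm", "body": {
  "rows": [
    [[0,0,-0.0005],0,0.01],
    [[0,0,0],0,0.01],
    [[0,0,0],0,0.03],
    [[0,0,0],0,0.05],
    [[0,0,0],0,0.094],
    [[0,0,0],0,0.094],
    [[0,0,0],0,0.094],
    [[0,0,0],0,0.094],
    [[0,0,0],0,0.094],
    [[0,0,-0.02],0,0.094],
    [[0,0,-0.04],0,0.094],
    [[0,0,-0.04],0,0.094]
  ]
}}

```text
time_s: 34.02
ee_pos: [0.4636, 0.291, 0.1794]
eef_rot: [-3.139, 0.001, 1.686]
force: [1.4, 1.1, 1.3]
grip_width: 0.086
grip_force: 0.0
```

{"method": "jog_arm", "body": {
  "rows": [
    [[0,0,-0.04],0,0.094],
    [[0,0,-0.03],0,0.094],
    [[-0.03,0,0],0,0.094],
    [[-0.04,0,0],0,0.094],
    [[-0.04,0,0],0,0.094],
    [[-0.03,0,0],0,0.094],
    [[-0.02,0,0],0,0.094],
    [[0,0,0],0,0.094],
    [[0,0,0],0,0.094],
    [[0,0,0],0,0.094]
  ]
}}

```text
time_s: 34.85
ee_pos: [0.4827, 0.1331, 0.2491]
eef_rot: [3.142, -0.0, 1.686]
force: [-0.5, -0.3, 0.8]
grip_width: 0.0939
grip_force: 0.0
```

Run:
```python
from h import *
to(.4644,.2946,.0793,96.6)
o=get_obs();p=camera('wrist');C=cloud(p,o);save(p,'wf')
CUPS.update(tall=(.138,.02175),wide=(.103,.02775),medium=(.118,.01625),small=(.108,.01075))
cups(C,CUPS,dict(tall=(.4743,.2112),wide=(.4840,.1277),medium=(.4545,.3782),small=(.4644,.2946)))
```

```text
t 34.85 pos [0.4827 0.1331 0.2491] rpy [ 1.800e+02 -1.000e-02  9.661e+01] turn(tool) 0.01 shift now [0.1625 0.0004 0.1698] shift after turn [0.1625 0.0004 0.1698] F [-0.5 -0.3  0.8] w 0.0939 0.0
tall 659 0.1382 [0.4747 0.2108] 0.0009
wide 583 0.1032 [0.4843 0.1277] 0.0008
small 345 0.1082 [0.4638 0.2928] 0.0008
```

View pics/wf.png

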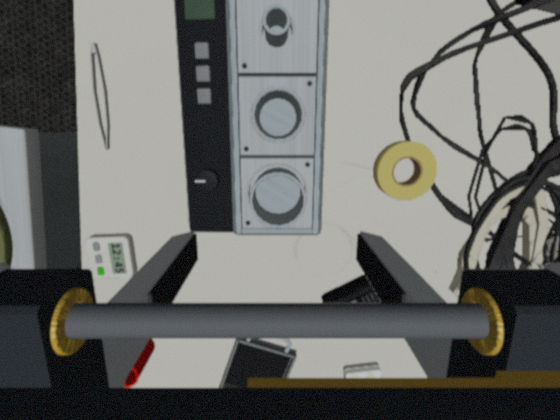

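The view shows the wide (278,193), tall (278,115) and small (277,28) cups seated with their rims at the right heights. The medium cup is outside this frame, so I check it with the fixed cameras and hand in if it is fine.

Run:
```python
from h import *
CUPS.update(tall=(.138,.02175),wide=(.103,.02775),medium=(.118,.01625),small=(.108,.01075))
p=camera('side');C=cloud(p)
G=dict(tall=(.4743,.2112),wide=(.4840,.1277),medium=(.4545,.3782),small=(.4644,.2946))
cups(C,CUPS,G)
g=G['medium'];m=(np.hypot(C[...,0]-g[0],C[...,1]-g[1])<.025)&(abs(C[...,2]-.118)<.006)
P=C[m];ok=len(P)>20 and abs(np.median(P[:,2])-.118)<.004
print(len(P),ok)
if ok: print(hand_in())
```

```text
tall 69 0.1368 [0.4751 0.2069] 0.0008
wide 103 0.1014 [0.4848 0.1237] 0.0012
medium 33 0.1167 [0.4535 0.3735] 0.001
small 32 0.1068 [0.4641 0.2897] 0.0014
39 True
the job is handed in; nothing more can be done
None
```

All four cups stand upright in their matching heater bores, with rim heights that put each one on its bore floor, and the job was handed in at about 35 s.

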